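Uncap the stain remover in the spotting kit

TASK

Lift the lid of the grey kit case by its bar until it rests open on its stop. Then take the orange safety cap off its bottle: press it down, twist it counter-clockwise while it is kept down, and lift it off. Finish while still holding the cap, upright and still, a few centimetres above the mouth of its bottle; leave the blue cap closed and the things around the case where they are.

Things in the scene. Friction and masses are not known exactly. Their poses are not given: they have to be found in the camera images.
- kit_case: grey plastic carrying case, fixed on the table, 180 (x) x 290 (y) x 95 mm high without its lid, open at the top with 5 mm walls, black foam floor 25 mm above the table; origin under its centre, x towards the hinge side at the back. Two capped bottles stand in it, 65 mm left and right of its middle and 15 mm nearer the front
- case_lid (a joint): lid angle in rad: 0 shut, 1.75 wide open on its stop (10 degrees past upright, where its own weight, 0.35 kg, keeps it); below about 1.5 it falls shut when let go. It has no latch
- lid_bar (a point): middle of the lid's steel bar handle: a round bar 10 mm thick and 100 mm long between its brackets, parallel to the hinge, 40 mm in front of the lid's front edge, 100 mm above the table when shut. It is 220 mm from the hinge line and moves on a circle about it; the lid is 10 mm thick. The bar can turn between the fingers
- lid_hinge (a point): middle of the lid's hinge line, on the case's back rim 95 mm above the table; the hinge runs along the case's y, and the frame turns with the lid
- orange_bottle: white plastic bottle standing fast in the case (it cannot move or turn): body 60 mm across, neck 27 mm across, mouth 71 mm above its base, with a small white sprung liner disc standing 7 mm above the mouth; origin at the centre of its base, which is 6 mm above the table, z up. Its place (left or right half of the case) varies. The one with the orange cap.
- blue_bottle: white plastic bottle standing fast in the case (it cannot move or turn): body 60 mm across, neck 27 mm across, mouth 71 mm above its base, with a small white sprung liner disc standing 7 mm above the mouth; origin at the centre of its base, which is 6 mm above the table, z up. Its place (left or right half of the case) varies. The one with the blue cap, to be left alone.
- orange_cap: orange press-and-turn safety cap on the white bottle: round, ribbed, 48 mm across, 26 mm high, 35 g, a loose body; origin at the centre of its open underside, z up. Closed, its origin is 57 mm above the bottle's origin and its top 6 mm below the case rim; fingertips may reach 25 mm below its top and have 25 mm room all round. 
- orange_cap_top (a point): centre of the orange cap's top. The cap can neither lift nor turn until pressed down 4.5 mm (7 mm at most; spring, 5 N to start, 10 N at the bottom). Kept down, it turns counter-clockwise seen from above (arrow on it), and is free to lift from 42 to 135 degrees of turn; clockwise is blocked. Turned free, it lies loose at its old height; the spring does not throw it off.
- blue_cap: blue press-and-turn safety cap on the other white bottle: round, ribbed, 48 mm across, 26 mm high, 35 g, a loose body; origin at the centre of its open underside, z up. Closed, its origin is 57 mm above the bottle's origin and its top 6 mm below the case rim; fingertips may reach 25 mm below its top and have 25 mm room all round. To be left closed.
- spool_0: small thread spool, red thread, 34 x 56 x 52 mm, standing left of the case; bystander
- spool_2: small thread spool, cream thread on dark wooden ends, 34 x 56 x 52 mm, standing left of the case; bystander
- snap_tin: round white tin, 63 mm across, 24 mm high, right of the case; bystander
- tape_measure: yellow tape measure, 56 x 100 x 26 mm, to the right and in front of the case; bystander

How it is judged:
By the outcome, as a careful person would: the job done as asked, in the order asked, and still so for the second after the job is handed in, while the arm keeps its last pose, push and grip.
It also fails if it takes over 64 s, if anything falls off the work surface, if the arm or the gripper's body presses on something with over 40 N, if the wrist force passes 120 N, or if a joint passes its speed limit or range.

ROBOT

A 7-joint arm with a two-finger parallel gripper is mounted at the origin on a cart in front of the work surface, level with it; the furniture and walls round the work are solid. World frame = base frame: x ahead of the robot, y to its left, z up, the work surface at z = 0. Lengths are in m, angles in degrees, forces in N, time in s.
With the tool pointing down it reaches from about 0.425 to 0.925 m from the base axis. Payload 6.8 kg.
Tool frame: the origin (TCP) lies between the finger pads; the fingertips stand 14 mm ahead of it and the grasp point (between the pads) lies 5 mm behind it; z points along the fingers, y is the line along which they close (so a half turn about z gives the same grasp; the last joint's range is limited). The gripper opens to 88 mm and grips with 3 to 60 N. Pads are 20 mm wide; open, the fingers measure 115 mm over their backs; the gripper's body (75 mm by 178 mm) begins 61 mm behind the grasp point.
Start: joints at [-79.074, 27.33, 1.283, 89.118, -0.659, 63.558, -4.761], TCP at [0.199, 0.645, 0.237] pointing down, gripper open.
Joint ranges: [-169.35, 169.35], [-19.33, 120.38], [-80.79, 83.38], [13.8, 139.57], [-78.32, 258.32], [9.67, 109.79], [-169.56, 169.56]. Speed limits (degrees/s): [136.94, 136.94, 180, 180, 180, 180, 180].

INTERFACE

Orientations are given as [roll, pitch, yaw] about the fixed x, y, z axes, in that order (R = Rz(yaw) Ry(pitch) Rx(roll)).
In Python, from station import env gives the robot as it stands.
- The arm moves only by the tool send_rows, never from a script. Its argument "targets" is a list of rows, each an object with "delta_pos": the shift along the tool's x, y, z in units of 15 cm (1.0 is 15 cm), a list of three; "delta_rot": the turn, a rotation vector about the tool's x, y, z in units of 45 degrees (1.0 is 45 degrees), a list of three; "hand": the opening, from -1 (shut) to 1 (fully open). In form: [{"delta_pos": [x, y, z], "delta_rot": [ax, ay, az], "hand": hand}, ...]. A call has 1 to 10 rows; each row is the pose to reach, as a shift and turn from the pose commanded when the call began, along the tool's axes at that moment; what a row does not reach only later rows make up. A row lasts 1/12 s, in which the tool goes at most 41.7 mm and 7.16 degrees, less where a joint would pass 70% of its speed; a pose out of reach is approached as far as the arm can. A call with a number of a shift or a turn outside -1 to 1 is refused whole. A call with a gripper value outside its range is refused whole. The fingers move at their own pace and stop on an object; the grip force is fixed at half the most. Time passes only in rows, so rows that repeat a pose let the fingers close. It gives the time, the measured TCP pose, the force, the opening and the grip force at its end, in the units of the state.
- env.sense(): the state, without advancing time (a new reading comes with each control period).
- env.camera(name): name is "side" or "top"; returns a dict with "image" (420x560x3 uint8, red, green, blue), "range_z" (420x560 float32, m along the optical axis (not along the pixel's ray), 0 where there is no reading), "fov_y" (degrees; the focal length in pixels is half the picture's height over the tangent of half this angle, whatever the lens; pixels are square), "cx", "cy" (the principal point, pixels), "dist_coeffs" ([k1, k2, p1, p2, k3] as OpenCV has them; the pictures are not rectified), "R" (3x3) and "t" (3): a world point X has camera coordinates R X + t. Camera axes: x right, y down, z forward; pixel columns grow to the right and rows downward; lengths in m; the calibration is good to about 2 mm. A picture is of the moment at which its call begins.
- env.job_done(): hands the job in; it is judged then, once.
Trained networks look in the newest picture that a camera, given by its name, has taken for a name from the list of things; names that differ only in an ending like _2 or _b are one class to them, and where a whole thing is asked for, a point or a joint stands for the part that bears it (a point fixed in the world has none). Each returns a list of dicts, best first, with "p" (0 to 1); they miss things now and then, are a little off and sometimes report something else, mostly with a low value. They report only what shows in the picture. A call takes as long as a camera call.
- env.silhouettes(thing, camera): "pixels" (420x560 bool, what is visible of it) and "bbox" ([left, top, width, height] in pixels, round what is visible of it).
- env.pinpoint(thing, camera): "uv" ([column, row] in pixels: a listed point, or the origin of a listed thing).
The state is a dict: "t": time; "joint_pos": joint angles; "dq": joint speeds; "effort": joint torques, N m; "tool_pos": TCP position; "tool_rot": TCP orientation; "force": force on the tool from outside, world axes, zero at the start; "torque": the same for the moment, N m; "grip_width": opening from 0.0 (shut) to 1.0 (fully open); "gripper_force": force on a finger pad.
Only numpy, scipy, OpenCV 4.12 (cv2) and the standard library are available. Lean on these libraries where they do the work, as an engineer would, in place of code of your own. Each camera call takes 0.05 s, during which the arm holds its last target. There are 200 camera calls.

## Working session

There is one attempt and no reset: what is moved stays moved. The work goes in short steps, Python scripts to look and compute and a tool call to move; the robot and the scene stay as the last step left them, time stands still between calls to the robot, and variables do not carry over. Pictures are saved under pics/ and viewed, at most 10 in all, crops included, and the job is handed in when it is done.

Besides the shell and the picture viewer there is one more tool, called in YAML: its name, and indented under it one key for each argument. send_rows: Moves the arm, as the interface text tells. Shifts and turns lie within -1 to 1; 1 stands for 15 cm of shift or 45 degrees of turn. Its arguments: {"type":"object","properties":{"targets":{"type":"array","items":{"type":"object","properties":{"delta_pos":{"type":"array","items":{"type":"number"}},"delta_rot":{"type":"array","items":{"type":"number"}},"hand":{"type":"number"}}}}},"required":["targets"]}

```bash
mkdir -p pics; ls
cat > h.py <<'E'
import numpy as np, cv2
from station import env
from scipy.spatial.transform import Rotation as Ro
def K(c):
    h,w=c["image"].shape[:2]; f=h/2/np.tan(np.radians(c["fov_y"])/2)
    return np.array([[f,0,c["cx"]],[0,f,c["cy"]],[0,0,1.]])
def und(c,uv): return cv2.undistortPoints(np.float64(uv).reshape(-1,1,2),K(c),np.float64(c["dist_coeffs"])).reshape(-1,2)
def at_z(c,uv,z):  # ray meets plane z
    n=und(c,uv); d=np.c_[n,np.ones(len(n))]@np.array(c["R"]); o=-np.array(c["R"]).T@np.array(c["t"])
    return o+d*((z-o[2])/d[:,2])[:,None]
def cloud(c,mask):
    v,u=np.nonzero(mask&(c["range_z"]>0)); n=und(c,np.c_[u,v]); z=c["range_z"][v,u]
    return (np.c_[n*z[:,None],z]-np.array(c["t"]))@np.array(c["R"])
def save(c,name): cv2.imwrite("pics/"+name,c["image"][:,:,::-1])
def to_tool(p,rpy=None): # world target -> delta_pos, delta_rot units
    s=env.sense(); R=Ro.from_euler("xyz",s["tool_rot"],degrees=True)
    dp=R.inv().apply(np.array(p)-s["tool_pos"])/.15
    if rpy is None: return dp.round(3)
    return dp.round(3),((R.inv()*Ro.from_euler("xyz",rpy,degrees=True)).as_rotvec(degrees=True)/45).round(3)
E
python3 - <<'E'
from h import *
print(env.sense())
for n in("top","side"):
    c=env.camera(n); save(c,n+"0.png"); print(n,c["fov_y"],-np.array(c["R"]).T@c["t"])
    for th in("lid_bar","lid_hinge","kit_case","orange_cap","orange_cap_top"):
        r=env.pinpoint(th,n); print(th,[(np.round(a["uv"],1),round(a["p"],2)) for a in r[:3]])
    for th,z in(("lid_bar",.1),("lid_hinge",.095)):
        r=env.pinpoint(th,n)
        if r: print(th,at_z(c,[r[0]["uv"]],z))
E
```

```text
pics
{'t': 0.0, 'joint_pos': array([-79.07617637,  27.37481857,   1.28105759,  89.17610136,
        -0.65724702,  63.55776134,  -4.76245228]), 'dq': array([ 0.00013276, -0.12074068, -0.04656303,  0.04129523, -0.01211445,
        0.03720856, -0.07408549]), 'effort': array([-6.47081451e-04, -5.82840121e+01,  1.53425552e+00, -2.72614217e+01,
       -5.43433533e-02,  1.69259455e-02,  1.56788151e-04]), 'tool_pos': array([0.1985402 , 0.64455504, 0.2357098 ]), 'tool_rot': array([-1.79899115e+02,  9.44515769e-03,  1.62882370e+02]), 'force': array([ 0.30274053, -0.07061171, -0.22437531]), 'torque': array([ 0.02967035,  0.05069968, -0.03697657]), 'gripper_force': 0.0, 'grip_width': 0.9987832133100777}
top 50.01218571993683 [0.37186687 0.01490916 1.41778466]
lid_bar [(array([255.8, 245.2]), 0.9), (array([267.1, 170.1]), 0.31)]
lid_hinge [(array([263.5, 170.8]), 0.78)]
kit_case [(array([264.2, 206.6]), 0.81)]
orange_cap []
orange_cap_top []
lid_bar [[0.43563637 0.08699203 0.1       ]]
lid_hinge [[0.65784548 0.06153739 0.095     ]]
side 57.866972921592115 [0.45718392 0.89135688 0.85288854]
lid_bar [(array([310.9, 224.7]), 0.97)]
lid_hinge [(array([238.6, 213.4]), 0.59)]
kit_case []
orange_cap []
orange_cap_top [(array([236.9, 351.8]), 0.36)]
lid_bar [[0.43655144 0.08715912 0.1       ]]
lid_hinge [[0.65469244 0.04210221 0.095     ]]
```

View pics/top0.png

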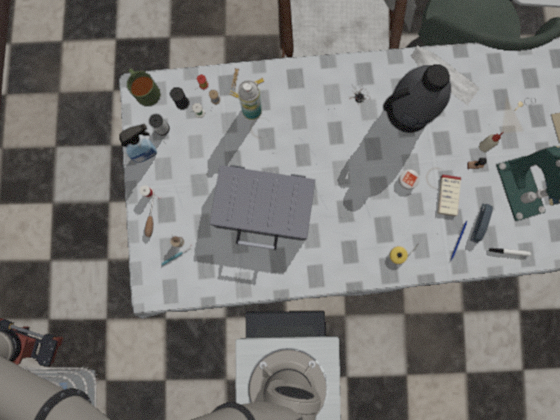

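View pics/side0.png

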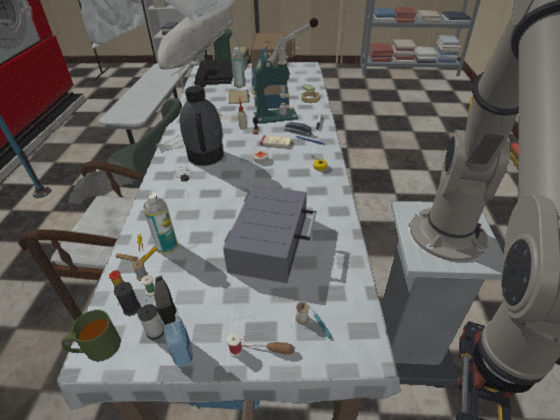

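Run:
```python
from h import *
for n in("top","side"):
    c=env.camera(n)
    for th in("case_lid","lid_bar","kit_case"):
        for r in env.silhouettes(th,n)[:1]:
            P=cloud(c,r["pixels"]); print(n,th,r["p"],r["bbox"],len(P),np.percentile(P,[2,50,98],axis=0).round(3).tolist())
            if th=="case_lid":
                Q=P[(P[:,2]>.09)&(P[:,2]<.12)]; print(len(Q),cv2.minAreaRect(Q[:,:2].astype(np.float32)*1000))
```

```text
top case_lid 0.98 [212.8, 169.8, 103.4, 78.8] 6146 [[0.443, -0.073, 0.099], [0.559, 0.067, 0.105], [0.659, 0.206, 0.111]]
6087 ((543.3466796875, 69.98937225341797), (290.9827575683594, 227.68870544433594), 80.35147857666016)
top lid_bar 0.57 [209.2, 166.5, 105.5, 83.4] 6231 [[0.442, -0.074, 0.098], [0.56, 0.067, 0.105], [0.661, 0.208, 0.111]]
top kit_case 0.9 [210.9, 164.8, 102.2, 85.2] 6372 [[0.446, -0.072, 0.036], [0.557, 0.068, 0.105], [0.66, 0.205, 0.111]]
side case_lid 0.84 [222.4, 182.1, 95.4, 76.9] 4432 [[0.442, -0.072, 0.095], [0.562, 0.092, 0.104], [0.662, 0.212, 0.107]]
4381 ((545.627685546875, 69.14250183105469), (295.0778503417969, 229.48805236816406), 80.71308135986328)
side lid_bar 0.71 [223.6, 185.7, 92.1, 75.7] 4447 [[0.439, -0.071, 0.093], [0.561, 0.091, 0.104], [0.662, 0.213, 0.107]]
side kit_case 0.87 [224.9, 183.2, 90.7, 102.3] 6233 [[0.446, -0.068, 0.001], [0.561, 0.13, 0.103], [0.666, 0.221, 0.107]]
```

send_rows:
  targets:
    - {"delta_pos": [-0.83,-0.44,0],"delta_rot": [0,0,0.9],"hand": -0.2}
    - {"delta_pos": [-0.83,-0.44,0],"delta_rot": [0,0,0.9],"hand": -0.2}
    - {"delta_pos": [-0.83,-0.44,0],"delta_rot": [0,0,0.9],"hand": -0.2}
    - {"delta_pos": [-0.83,-0.44,0],"delta_rot": [0,0,0.9],"hand": -0.2}
    - {"delta_pos": [-0.83,-0.44,0],"delta_rot": [0,0,0.9],"hand": -0.2}
    - {"delta_pos": [-0.83,-0.44,0],"delta_rot": [0,0,0.9],"hand": -0.2}
    - {"delta_pos": [-0.83,-0.44,0],"delta_rot": [0,0,0.9],"hand": -0.2}
    - {"delta_pos": [-0.83,-0.44,0],"delta_rot": [0,0,0.9],"hand": -0.2}

```text
t: 1.87
tool_pos: [0.298, 0.5455, 0.2367]
tool_rot: [180.0, -0.0, 122.6]
force: [-0.0, -0.1, -0.5]
grip_width: 0.435
gripper_force: 0.0
```

send_rows:
  targets:
    - {"delta_pos": [-0.995,0.077,0],"delta_rot": [0,0,0.93],"hand": -0.2}
    - {"delta_pos": [-0.995,0.077,0],"delta_rot": [0,0,0.93],"hand": -0.2}
    - {"delta_pos": [-0.995,0.077,0],"delta_rot": [0,0,0.93],"hand": -0.2}
    - {"delta_pos": [-0.995,0.077,0],"delta_rot": [0,0,0.93],"hand": -0.2}
    - {"delta_pos": [-0.995,0.077,0],"delta_rot": [0,0,0.93],"hand": -0.2}
    - {"delta_pos": [-0.995,0.077,0],"delta_rot": [0,0,0.93],"hand": -0.2}
    - {"delta_pos": [-0.995,0.077,0],"delta_rot": [0,0,0.93],"hand": -0.2}
    - {"delta_pos": [-0.995,0.077,0],"delta_rot": [0,0,0.93],"hand": -0.2}

```text
t: 2.53
tool_pos: [0.3875, 0.426, 0.2366]
tool_rot: [-180.0, 0.0, 80.9]
force: [-0.7, 0.5, 0.8]
grip_width: 0.398
gripper_force: 0.0
```

send_rows:
  targets:
    - {"delta_pos": [-0.72,0.227,0],"delta_rot": [0,0,0],"hand": -0.2}
    - {"delta_pos": [-0.72,0.227,0],"delta_rot": [0,0,0],"hand": -0.2}
    - {"delta_pos": [-0.72,0.227,0],"delta_rot": [0,0,0],"hand": -0.2}
    - {"delta_pos": [-0.72,0.227,0],"delta_rot": [0,0,0],"hand": -0.2}
    - {"delta_pos": [-0.72,0.227,0],"delta_rot": [0,0,0],"hand": -0.2}

```text
t: 2.95
tool_pos: [0.404, 0.3124, 0.237]
tool_rot: [-180.0, -0.0, 80.6]
force: [0.0, 0.7, 0.0]
grip_width: 0.396
gripper_force: 0.0
```

send_rows:
  targets:
    - {"delta_pos": [-0.72,0.227,0],"delta_rot": [0,0,0],"hand": -0.2}
    - {"delta_pos": [-0.72,0.227,0],"delta_rot": [0,0,0],"hand": -0.2}
    - {"delta_pos": [-0.72,0.227,0],"delta_rot": [0,0,0],"hand": -0.2}
    - {"delta_pos": [-0.72,0.227,0],"delta_rot": [0,0,0],"hand": -0.2}
    - {"delta_pos": [-0.72,0.227,0],"delta_rot": [0,0,0],"hand": -0.2}

```text
t: 3.37
tool_pos: [0.4199, 0.2017, 0.237]
tool_rot: [180.0, -0.1, 80.6]
force: [0.8, 0.9, 0.1]
grip_width: 0.4
gripper_force: 0.0
```

send_rows:
  targets:
    - {"delta_pos": [-0.72,0.227,0],"delta_rot": [0,0,0],"hand": -0.2}
    - {"delta_pos": [-0.72,0.227,0],"delta_rot": [0,0,0],"hand": -0.2}
    - {"delta_pos": [-0.72,0.227,0],"delta_rot": [0,0,0],"hand": -0.2}
    - {"delta_pos": [-0.72,0.227,0],"delta_rot": [0,0,0],"hand": -0.2}
    - {"delta_pos": [-0.72,0.227,0],"delta_rot": [0,0,0],"hand": -0.2}
    - {"delta_pos": [-0.72,0.227,0],"delta_rot": [0,0,0],"hand": -0.2}
    - {"delta_pos": [-0.72,0.227,0],"delta_rot": [0,0,0],"hand": -0.2}

```text
t: 3.95
tool_pos: [0.4355, 0.0917, 0.2366]
tool_rot: [180.0, -0.0, 80.8]
force: [0.2, -0.1, -0.6]
grip_width: 0.395
gripper_force: 0.0
```

send_rows:
  targets:
    - {"delta_pos": [0,0.006,0.3],"delta_rot": [0,0,0],"hand": -0.2}
    - {"delta_pos": [0,0.006,0.5],"delta_rot": [0,0,0],"hand": -0.2}
    - {"delta_pos": [0,0.006,0.65],"delta_rot": [0,0,0],"hand": -0.2}
    - {"delta_pos": [0,0.006,0.8],"delta_rot": [0,0,0],"hand": -0.2}
    - {"delta_pos": [0,0.006,0.9],"delta_rot": [0,0,0],"hand": -0.2}
    - {"delta_pos": [0,0.006,0.945],"delta_rot": [0,0,0],"hand": -0.2}
    - {"delta_pos": [0,0.006,0.945],"delta_rot": [0,0,0],"hand": -0.2}

```text
t: 4.53
tool_pos: [0.4354, 0.09, 0.0936]
tool_rot: [-179.9, 0.1, 80.7]
force: [0.0, -0.2, 0.1]
grip_width: 0.4
gripper_force: 0.0
```

Run:
```python
from h import *
s=env.sense();print(s["force"],s["joint_pos"])
T=[]
for n in("side","top"):
    c=env.camera(n); v,u=(225,311) if n=="side" else (245,256)
    T.append(cv2.resize(c["image"][v-60:v+60,u-70:u+70],None,fx=4,fy=4,interpolation=cv2.INTER_CUBIC))
cv2.imwrite("pics/bar.png",cv2.resize(np.hstack(T),(800,343))[:,:,::-1])
```

```text
[ 3.49006773e-05 -2.44684736e-01  1.16949325e-01] [-44.35459924  20.15651047  29.37841283 128.18935843 -16.90760959
  35.43398679 -11.87764957]
```

View pics/bar.png

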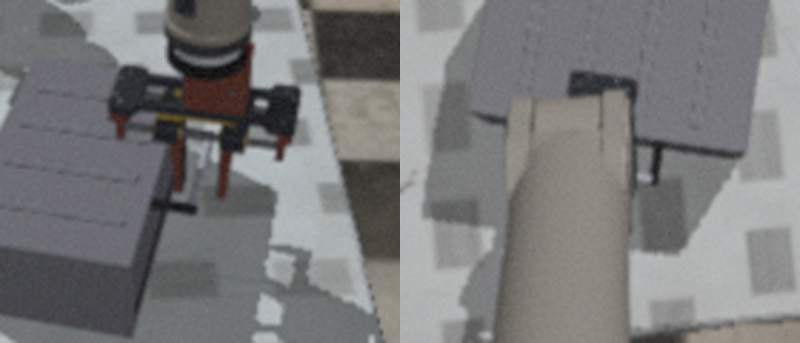

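The left crop (side view) shows a finger on each side of the bar, around (195,205), clear of the lid edge. I'll close the fingers now.

send_rows:
  targets:
    - {"delta_pos": [0,0,0],"delta_rot": [0,0,0],"hand": -1}
    - {"delta_pos": [0,0,0],"delta_rot": [0,0,0],"hand": -1}
    - {"delta_pos": [0,0,0],"delta_rot": [0,0,0],"hand": -1}
    - {"delta_pos": [0,0,0],"delta_rot": [0,0,0],"hand": -1}
    - {"delta_pos": [0,0,0],"delta_rot": [0,0,0],"hand": -1}
    - {"delta_pos": [0,0,0],"delta_rot": [0,0,0],"hand": -1}

```text
t: 5.13
tool_pos: [0.4361, 0.0893, 0.0953]
tool_rot: [-180.0, -0.0, 80.5]
force: [-2.4, 0.3, 6.1]
grip_width: 0.106
gripper_force: 30.0
```

Run:
```python
import numpy as np
# arc offsets: tool y = toward hinge, -z tool = up; units of .15
a0=np.radians(1.3)
f=lambda d:(np.array([-.22*np.cos(a0+d), .22*np.sin(a0+d)]))
prev=0
D=np.radians(np.r_[np.arange(0,100,3.85),100.8])
print(len(D))
for k in range(0,len(D)-1,7):
    b=f(D[k]); print("call",k)
    for d in D[k+1:k+8]:
        q=(f(d)-b)/.15; print(round(np.degrees(d),1),q[0].round(3),(-q[1]).round(3))
```

```text
27
call 0
3.8 0.006 -0.098
7.7 0.018 -0.196
11.6 0.036 -0.293
15.4 0.061 -0.388
19.2 0.093 -0.482
23.1 0.131 -0.573
27.0 0.174 -0.661
call 7
30.8 0.05 -0.085
34.6 0.105 -0.167
38.5 0.165 -0.245
42.4 0.231 -0.318
46.2 0.301 -0.387
50.1 0.376 -0.451
53.9 0.455 -0.51
call 14
57.7 0.083 -0.053
61.6 0.169 -0.101
65.4 0.258 -0.143
69.3 0.35 -0.179
73.2 0.444 -0.209
77.0 0.54 -0.232
80.9 0.637 -0.249
call 21
84.7 0.098 -0.01
88.6 0.196 -0.014
92.4 0.295 -0.011
96.2 0.393 -0.001
100.8 0.508 0.019
```

send_rows:
  targets:
    - {"delta_pos": [0,0.006,-0.1],"delta_rot": [0,0,0],"hand": -1}
    - {"delta_pos": [0,0.018,-0.196],"delta_rot": [0,0,0],"hand": -1}
    - {"delta_pos": [0,0.036,-0.293],"delta_rot": [0,0,0],"hand": -1}
    - {"delta_pos": [0,0.061,-0.388],"delta_rot": [0,0,0],"hand": -1}
    - {"delta_pos": [0,0.093,-0.482],"delta_rot": [0,0,0],"hand": -1}
    - {"delta_pos": [0,0.131,-0.573],"delta_rot": [0,0,0],"hand": -1}
    - {"delta_pos": [0,0.174,-0.661],"delta_rot": [0,0,0],"hand": -1}

```text
t: 5.72
tool_pos: [0.4607, 0.0851, 0.1944]
tool_rot: [-179.8, -0.0, 80.6]
force: [-1.9, 2.1, -2.3]
grip_width: 0.103
gripper_force: 30.0
```

send_rows:
  targets:
    - {"delta_pos": [0,0.05,-0.085],"delta_rot": [0,0,0],"hand": -1}
    - {"delta_pos": [0,0.105,-0.167],"delta_rot": [0,0,0],"hand": -1}
    - {"delta_pos": [0,0.165,-0.245],"delta_rot": [0,0,0],"hand": -1}
    - {"delta_pos": [0,0.231,-0.318],"delta_rot": [0,0,0],"hand": -1}
    - {"delta_pos": [0,0.301,-0.387],"delta_rot": [0,0,0],"hand": -1}
    - {"delta_pos": [0,0.376,-0.451],"delta_rot": [0,0,0],"hand": -1}
    - {"delta_pos": [0,0.455,-0.51],"delta_rot": [0,0,0],"hand": -1}

```text
t: 6.3
tool_pos: [0.5256, 0.0743, 0.2713]
tool_rot: [-179.4, -0.0, 80.6]
force: [-14.3, 0.8, 16.7]
grip_width: 0.105
gripper_force: 30.0
```

send_rows:
  targets:
    - {"delta_pos": [0,0.083,-0.053],"delta_rot": [0,0,0],"hand": -1}
    - {"delta_pos": [0,0.169,-0.101],"delta_rot": [0,0,0],"hand": -1}
    - {"delta_pos": [0,0.258,-0.143],"delta_rot": [0,0,0],"hand": -1}
    - {"delta_pos": [0,0.35,-0.179],"delta_rot": [0,0,0],"hand": -1}
    - {"delta_pos": [0,0.444,-0.209],"delta_rot": [0,0,0],"hand": -1}
    - {"delta_pos": [0,0.54,-0.232],"delta_rot": [0,0,0],"hand": -1}
    - {"delta_pos": [0,0.637,-0.249],"delta_rot": [0,0,0],"hand": -1}

```text
t: 6.88
tool_pos: [0.6241, 0.0576, 0.3091]
tool_rot: [180.0, -0.1, 80.5]
force: [-1.9, -0.2, 3.5]
grip_width: 0.105
gripper_force: 30.0
```

send_rows:
  targets:
    - {"delta_pos": [0,0.098,-0.01],"delta_rot": [0,0,0],"hand": -1}
    - {"delta_pos": [0,0.196,-0.014],"delta_rot": [0,0,0],"hand": -1}
    - {"delta_pos": [0,0.295,-0.011],"delta_rot": [0,0,0],"hand": -1}
    - {"delta_pos": [0,0.393,-0.001],"delta_rot": [0,0,0],"hand": -1}
    - {"delta_pos": [0,0.44,0.007],"delta_rot": [0,0,0],"hand": -1}
    - {"delta_pos": [0,0.48,0.014],"delta_rot": [0,0,0],"hand": -1}
    - {"delta_pos": [0,0.48,0.014],"delta_rot": [0,0,0],"hand": -1}

```text
t: 7.47
tool_pos: [0.6952, 0.0455, 0.3056]
tool_rot: [180.0, 0.0, 80.5]
force: [0.2, -0.7, 1.6]
grip_width: 0.105
gripper_force: 30.0
```

send_rows:
  targets:
    - {"delta_pos": [0,0,0],"delta_rot": [0,0,0],"hand": -0.5}
    - {"delta_pos": [0,0,0],"delta_rot": [0,0,0],"hand": -0.5}
    - {"delta_pos": [0,0,0],"delta_rot": [0,0,0],"hand": -0.5}
    - {"delta_pos": [0,0,-0.1],"delta_rot": [0,0,0],"hand": -0.5}
    - {"delta_pos": [0,0,-0.3],"delta_rot": [0,0,0],"hand": -0.5}
    - {"delta_pos": [0,0,-0.5],"delta_rot": [0,0,0],"hand": -0.5}
    - {"delta_pos": [0,-0.3,-0.5],"delta_rot": [0,0,0],"hand": 0.3}
    - {"delta_pos": [0,-0.6,-0.5],"delta_rot": [0,0,0],"hand": 0.3}
    - {"delta_pos": [0,-0.9,-0.5],"delta_rot": [0,0,0],"hand": 0.3}
    - {"delta_pos": [0,-0.9,-0.5],"delta_rot": [0,0,0],"hand": 0.3}

```text
t: 8.3
tool_pos: [0.5562, 0.0687, 0.3803]
tool_rot: [-179.8, -0.1, 80.6]
force: [1.0, 0.6, -1.6]
grip_width: 0.514
gripper_force: 0.0
```

send_rows:
  targets:
    - {"delta_pos": [0,-0.3,0],"delta_rot": [0,0,-0.6],"hand": 0.3}
    - {"delta_pos": [0,-0.6,0],"delta_rot": [0,0,-0.6],"hand": 0.3}
    - {"delta_pos": [0,-0.7,0],"delta_rot": [0,0,-0.6],"hand": 0.3}
    - {"delta_pos": [0,-0.7,0],"delta_rot": [0,0,-0.6],"hand": 0.3}
    - {"delta_pos": [0,-0.7,0],"delta_rot": [0,0,-0.6],"hand": 0.3}
    - {"delta_pos": [0,-0.7,0],"delta_rot": [0,0,-0.6],"hand": 0.3}

```text
t: 8.8
tool_pos: [0.4579, 0.0854, 0.3811]
tool_rot: [179.9, -0.0, 107.4]
force: [-0.1, -0.9, -0.2]
grip_width: 0.649
gripper_force: 0.0
```

Run:
```python
from h import *
cx=np.array([.986,-.165]);cy=np.array([.165,.986])
hg=np.array([.653,.051]); b=hg-.105*cx; print("pred bottles",b+.065*cy,b-.065*cy)
for n in("top","side"):
    c=env.camera(n); save(c,n+"1.png")
    for th,z in(("orange_cap_top",.089),("orange_cap",.063),("blue_cap",.063),("lid_bar",.31)):
        for a in env.pinpoint(th,n)[:2]: print(n,th,np.round(a["uv"],1),round(a["p"],2),at_z(c,[a["uv"]],z).round(4)[0])
    for th in("orange_cap","blue_cap","case_lid"):
        for r in env.silhouettes(th,n)[:1]:
            P=cloud(c,r["pixels"]); 
            if len(P): print(n,th,round(r["p"],2),r["bbox"],np.percentile(P,[2,50,98],axis=0).round(3).tolist())
```

```text
pred bottles [0.560195 0.132415] [0.538745 0.004235]
top orange_cap_top [283.4 209.7] 0.7 [0.5401 0.0042 0.089 ]
top orange_cap [283.3 211.9] 0.48 [0.5366 0.0044 0.063 ]
top lid_bar [266.1 136.3] 0.96 [0.7005 0.0462 0.31  ]
top orange_cap 0.64 [273.0, 205.3, 21.6, 9.3] [[0.515, -0.015, 0.073], [0.536, 0.006, 0.089], [0.558, 0.029, 0.094]]
top case_lid 0.73 [214.7, 133.7, 109.0, 44.1] [[0.639, -0.088, 0.104], [0.674, 0.048, 0.21], [0.707, 0.184, 0.316]]
side orange_cap_top [281.8 206.1] 0.53 [ 0.5269 -0.0048  0.089 ]
side orange_cap [278.7 212.3] 0.6 [ 0.5371 -0.0048  0.063 ]
side blue_cap [266.3 239.6] 0.84 [0.5648 0.1172 0.063 ]
side blue_cap [278.5 227. ] 0.15 [0.533  0.0623 0.063 ]
side lid_bar [214.7 154. ] 0.6 [0.698  0.0497 0.31  ]
side orange_cap 0.55 [270.8, 203.7, 17.2, 15.9] [[0.519, -0.01, 0.065], [0.54, 0.019, 0.086], [0.563, 0.032, 0.09]]
side blue_cap 0.58 [261.3, 233.5, 13.5, 11.3] [[0.535, 0.111, 0.068], [0.557, 0.139, 0.087], [0.579, 0.154, 0.09]]
side case_lid 0.59 [198.4, 137.3, 57.1, 110.9] [[0.642, -0.087, 0.1], [0.677, 0.074, 0.2], [0.707, 0.19, 0.313]]
```

View pics/side1.png

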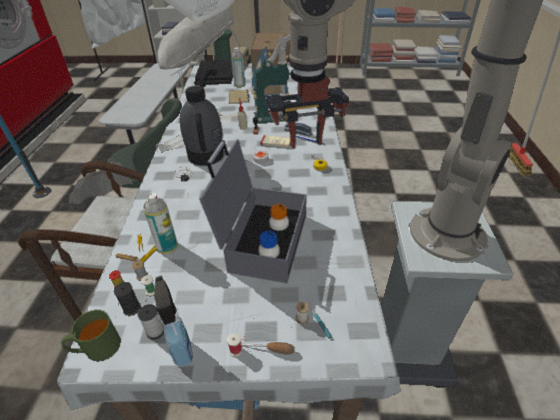

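Side view: the lid stands open at (225,195). The orange cap is at (279,212), in the right half of the case, and the blue cap is at (268,240). Next I'll refine the orange cap's centre using colour and depth.

Run:
```python
from h import *
for n in("top","side"):
    c=env.camera(n); I=cv2.cvtColor(c["image"],cv2.COLOR_RGB2HSV); 
    for nm,lo,hi,ctr in(("o",4,22,(.539,.005)),("b",105,125,(.56,.132))):
        m=(I[...,0]>=lo)&(I[...,0]<=hi)&(I[...,1]>120)
        P=cloud(c,m); P=P[np.hypot(P[:,0]-ctr[0],P[:,1]-ctr[1])<.05]; P=P[(P[:,2]>.04)&(P[:,2]<.11)]
        if len(P)<5: print(n,nm,len(P));continue
        T=P[P[:,2]>np.percentile(P[:,2],90)-.008]
        print(n,nm,len(P),len(T),T.min(0).round(4),T.max(0).round(4),cv2.minEnclosingCircle(T[:,:2].astype(np.float32)))
s=env.sense();print(s["joint_pos"],s["tool_pos"])
```

```text
top o 192 176 [ 0.515  -0.0155  0.0846] [0.56   0.0264 0.0965] ((0.5377625823020935, 0.006496102083474398), 0.02382337674498558)
top b 0
side o 205 141 [ 0.5159 -0.0159  0.0817] [0.5633 0.0313 0.0912] ((0.5395722389221191, 0.00817202404141426), 0.0251397043466568)
side b 241 178 [0.5348 0.1052 0.0816] [0.5836 0.1539 0.0915] ((0.5589420199394226, 0.12965846061706543), 0.02547973021864891)
[-51.13313596  -1.3213508   32.85756905 106.55870259   0.73828238
  74.55028206  -0.94971744] [0.45784983 0.08539669 0.38082062]
```

send_rows:
  targets:
    - {"delta_pos": [-0.2,0.11,0.2],"delta_rot": [0,0,0],"hand": 0.4}
    - {"delta_pos": [-0.4,0.21,0.4],"delta_rot": [0,0,0],"hand": 0.4}
    - {"delta_pos": [-0.6,0.32,0.6],"delta_rot": [0,0,0],"hand": 0.4}
    - {"delta_pos": [-0.67,0.356,0.8],"delta_rot": [0,0,0],"hand": 0.4}
    - {"delta_pos": [-0.67,0.356,0.87],"delta_rot": [0,0,0],"hand": 0.4}
    - {"delta_pos": [-0.67,0.356,0.87],"delta_rot": [0,0,0],"hand": 0.4}
    - {"delta_pos": [-0.67,0.356,0.87],"delta_rot": [0,0,0],"hand": 0.4}
    - {"delta_pos": [-0.67,0.356,0.87],"delta_rot": [0,0,0],"hand": 0.4}

```text
t: 10.37
tool_pos: [0.5396, 0.0066, 0.2518]
tool_rot: [179.9, -0.0, 107.6]
force: [0.5, -0.0, 0.1]
grip_width: 0.698
gripper_force: 0.0
```

Run:
```python
from h import *
s=env.sense();print(s["tool_pos"],s["tool_rot"],s["grip_width"],s["joint_pos"],to_tool([.539,.0055,.14]))
```

```text
[0.53956677 0.00664263 0.25184727] [ 1.79871205e+02 -3.16140095e-02  1.07605631e+02] 0.6983059939482078 [-39.30836429  15.69270099  38.97710148 108.77941915 -11.49013079
  59.2952262   22.12036618] [-0.007 -0.008  0.746]
```

send_rows:
  targets:
    - {"delta_pos": [-0.006,-0.006,0.2],"delta_rot": [0,0,0],"hand": 0.4}
    - {"delta_pos": [-0.006,-0.006,0.4],"delta_rot": [0,0,0],"hand": 0.4}
    - {"delta_pos": [-0.006,-0.006,0.6],"delta_rot": [0,0,0],"hand": 0.4}
    - {"delta_pos": [-0.006,-0.006,0.75],"delta_rot": [0,0,0],"hand": 0.4}
    - {"delta_pos": [-0.006,-0.006,0.85],"delta_rot": [0,0,0],"hand": 0.4}
    - {"delta_pos": [-0.006,-0.006,0.93],"delta_rot": [0,0,0],"hand": 0.4}
    - {"delta_pos": [-0.006,-0.006,0.93],"delta_rot": [0,0,0],"hand": 0.4}
    - {"delta_pos": [-0.006,-0.006,0.93],"delta_rot": [0,0,0],"hand": 0.4}

```text
t: 11.03
tool_pos: [0.5391, 0.0052, 0.1119]
tool_rot: [179.9, -0.0, 107.6]
force: [0.4, 0.4, -0.0]
grip_width: 0.701
gripper_force: 0.0
```

Run:
```python
from h import *
T=[]
for n,(v,u) in(("side",(205,275)),("top",(205,283))):
    c=env.camera(n)
    T.append(cv2.resize(c["image"][v-50:v+50,u-65:u+65],(400,308),interpolation=cv2.INTER_CUBIC))
cv2.imwrite("pics/cap.png",np.hstack(T)[:,:,::-1])
s=env.sense();print(s["tool_pos"],s["tool_rot"],s["force"],to_tool([.539,.0055,.085]))
```

```text
[0.53961357 0.00487406 0.11239034] [ 1.79837621e+02 -4.07080525e-04  1.07555430e+02] [-0.56278536 -0.87224824 -0.10392924] [ 0.005 -0.003  0.183]
```

View pics/cap.png

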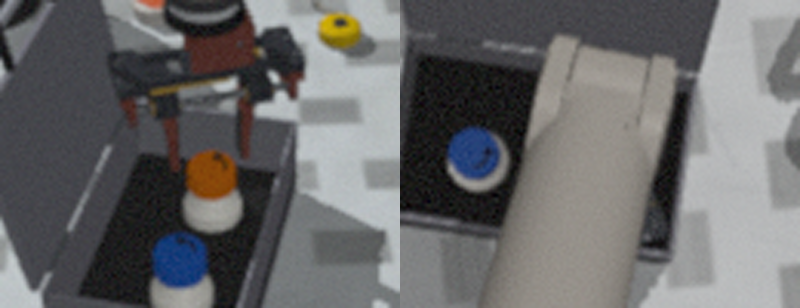

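The side crop shows the fingers on both sides of the orange cap, at (172,165) and (245,145), with the cap centred at (210,172). I'll descend and grip.

send_rows:
  targets:
    - {"delta_pos": [0.003,0,0.09],"delta_rot": [0,0,0],"hand": 0.4}
    - {"delta_pos": [0.003,0,0.16],"delta_rot": [0,0,0],"hand": 0.4}
    - {"delta_pos": [0.003,0,0.183],"delta_rot": [0,0,0],"hand": 0.4}
    - {"delta_pos": [0.003,0,0.183],"delta_rot": [0,0,0],"hand": 0.4}

```text
t: 11.47
tool_pos: [0.5379, 0.0049, 0.0829]
tool_rot: [-179.9, -0.0, 107.5]
force: [-0.5, -0.4, 0.2]
grip_width: 0.699
gripper_force: 0.0
```

send_rows:
  targets:
    - {"delta_pos": [0,0,0],"delta_rot": [0,0,0],"hand": -1}
    - {"delta_pos": [0,0,0],"delta_rot": [0,0,0],"hand": -1}
    - {"delta_pos": [0,0,0],"delta_rot": [0,0,0],"hand": -1}
    - {"delta_pos": [0,0,0],"delta_rot": [0,0,0],"hand": -1}
    - {"delta_pos": [0,0,0],"delta_rot": [0,0,0],"hand": -1}

```text
t: 11.88
tool_pos: [0.5383, 0.0047, 0.0837]
tool_rot: [180.0, -0.0, 107.5]
force: [-2.2, -1.3, 3.9]
grip_width: 0.536
gripper_force: 30.0
```

send_rows:
  targets:
    - {"delta_pos": [0,0,0.015],"delta_rot": [0,0,0],"hand": -1}
    - {"delta_pos": [0,0,0.03],"delta_rot": [0,0,0],"hand": -1}
    - {"delta_pos": [0,0,0.043],"delta_rot": [0,0,0],"hand": -1}
    - {"delta_pos": [0,0,0.043],"delta_rot": [0,0,0],"hand": -1}
    - {"delta_pos": [0,0,0.043],"delta_rot": [0,0,0],"hand": -1}

```text
t: 12.3
tool_pos: [0.5383, 0.0047, 0.0774]
tool_rot: [180.0, -0.0, 107.5]
force: [-3.4, -0.6, 8.7]
grip_width: 0.544
gripper_force: 30.0
```

send_rows:
  targets:
    - {"delta_pos": [0,0,0],"delta_rot": [0,0,-0.1],"hand": -1}
    - {"delta_pos": [0,0,0],"delta_rot": [0,0,-0.2],"hand": -1}
    - {"delta_pos": [0,0,0],"delta_rot": [0,0,-0.3],"hand": -1}
    - {"delta_pos": [0,0,0],"delta_rot": [0,0,-0.4],"hand": -1}
    - {"delta_pos": [0,0,0],"delta_rot": [0,0,-0.5],"hand": -1}
    - {"delta_pos": [0,0,0],"delta_rot": [0,0,-0.6],"hand": -1}
    - {"delta_pos": [0,0,0],"delta_rot": [0,0,-0.7],"hand": -1}
    - {"delta_pos": [0,0,0],"delta_rot": [0,0,-0.8],"hand": -1}
    - {"delta_pos": [0,0,0],"delta_rot": [0,0,-0.9],"hand": -1}
    - {"delta_pos": [0,0,0],"delta_rot": [0,0,-0.9],"hand": -1}

```text
t: 13.13
tool_pos: [0.5392, 0.0059, 0.078]
tool_rot: [179.9, 0.0, 148.3]
force: [-1.5, 1.7, 9.4]
grip_width: 0.544
gripper_force: 30.0
```

Run:
```python
from h import *
s=env.sense();print(s["tool_pos"],s["tool_rot"],s["force"],s["torque"],s["joint_pos"],s["grip_width"])
```

```text
[0.53923786 0.00589837 0.07796905] [1.79861890e+02 3.55150951e-02 1.48290380e+02] [-1.49462543  1.65087781  9.35800264] [ 0.3313087   0.51081056 -0.05822334] [-22.85206945  27.90829496  19.85185393 116.24325894 -15.06455346
  38.13128889  65.06991417] 0.5443300414569417
```

Low torque and the force is holding, so the cap appears to be turning with the tool. I'll continue the twist to about 85°.

send_rows:
  targets:
    - {"delta_pos": [0,0,0],"delta_rot": [0,0,-0.1],"hand": -1}
    - {"delta_pos": [0,0,0],"delta_rot": [0,0,-0.2],"hand": -1}
    - {"delta_pos": [0,0,0],"delta_rot": [0,0,-0.3],"hand": -1}
    - {"delta_pos": [0,0,0],"delta_rot": [0,0,-0.4],"hand": -1}
    - {"delta_pos": [0,0,0],"delta_rot": [0,0,-0.5],"hand": -1}
    - {"delta_pos": [0,0,0],"delta_rot": [0,0,-0.6],"hand": -1}
    - {"delta_pos": [0,0,0],"delta_rot": [0,0,-0.7],"hand": -1}
    - {"delta_pos": [0,0,0],"delta_rot": [0,0,-0.8],"hand": -1}
    - {"delta_pos": [0,0,0],"delta_rot": [0,0,-0.95],"hand": -1}
    - {"delta_pos": [0,0,0],"delta_rot": [0,0,-0.95],"hand": -1}

```text
t: 13.97
tool_pos: [0.5393, 0.0054, 0.078]
tool_rot: [180.0, 0.1, -168.9]
force: [-1.4, 0.5, 9.4]
grip_width: 0.544
gripper_force: 30.0
```

send_rows:
  targets:
    - {"delta_pos": [0,0,-0.02],"delta_rot": [0,0,0],"hand": -1}
    - {"delta_pos": [0,0,-0.04],"delta_rot": [0,0,0],"hand": -1}
    - {"delta_pos": [0,0,-0.06],"delta_rot": [0,0,0],"hand": -1}
    - {"delta_pos": [0,0,-0.08],"delta_rot": [0,0,0],"hand": -1}
    - {"delta_pos": [0,0,-0.08],"delta_rot": [0,0,0],"hand": -1}

```text
t: 14.38
tool_pos: [0.5386, 0.0049, 0.0893]
tool_rot: [-180.0, 0.0, -169.2]
force: [0.2, -0.1, -0.1]
grip_width: 0.541
gripper_force: 30.0
```

send_rows:
  targets:
    - {"delta_pos": [0,0,-0.06],"delta_rot": [0,0,0],"hand": -1}
    - {"delta_pos": [0,0,-0.12],"delta_rot": [0,0,0],"hand": -1}
    - {"delta_pos": [0,0,-0.18],"delta_rot": [0,0,0],"hand": -1}
    - {"delta_pos": [0,0,-0.24],"delta_rot": [0,0,0],"hand": -1}
    - {"delta_pos": [0,0,-0.28],"delta_rot": [0,0,0],"hand": -1}
    - {"delta_pos": [0,0,-0.3],"delta_rot": [0,0,0],"hand": -1}
    - {"delta_pos": [0,0,-0.3],"delta_rot": [0,0,0],"hand": -1}
    - {"delta_pos": [0,0,-0.3],"delta_rot": [0,0,0],"hand": -1}
    - {"delta_pos": [0,0,-0.3],"delta_rot": [0,0,0],"hand": -1}

```text
t: 15.13
tool_pos: [0.538, 0.0049, 0.1335]
tool_rot: [180.0, -0.0, -169.2]
force: [-0.0, -0.2, -0.6]
grip_width: 0.541
gripper_force: 30.0
```

Run:
```python
from h import *
c=env.camera("side"); I=cv2.cvtColor(c["image"],cv2.COLOR_RGB2HSV)
m=(I[...,0]>=4)&(I[...,0]<=22)&(I[...,1]>140); P=cloud(c,m); P=P[np.hypot(P[:,0]-.539,P[:,1]-.005)<.05]
print(np.percentile(P,[2,50,98],axis=0).round(3))
for r in env.silhouettes("case_lid","side")[:1]: print(np.percentile(cloud(c,r["pixels"]),[2,98],axis=0).round(3))
cv2.imwrite("pics/end.png",cv2.resize(c["image"][120:280,180:380],(750,600),interpolation=cv2.INTER_CUBIC)[:,:,::-1])
s=env.sense();print(s["tool_pos"],s["dq"].round(2),s["grip_width"],s["force"])
```

```text
[[0.516 0.009 0.116]
 [0.543 0.024 0.135]
 [0.573 0.043 0.292]]
[[ 0.641 -0.086  0.098]
 [ 0.708  0.19   0.313]]
[0.53797395 0.00493827 0.13342184] [ 0.01 -0.04 -0.09  0.02  0.01  0.03 -0.11] 0.5407997469752905 [ 0.03739983  0.390989   -0.27513333]
```

View pics/end.png

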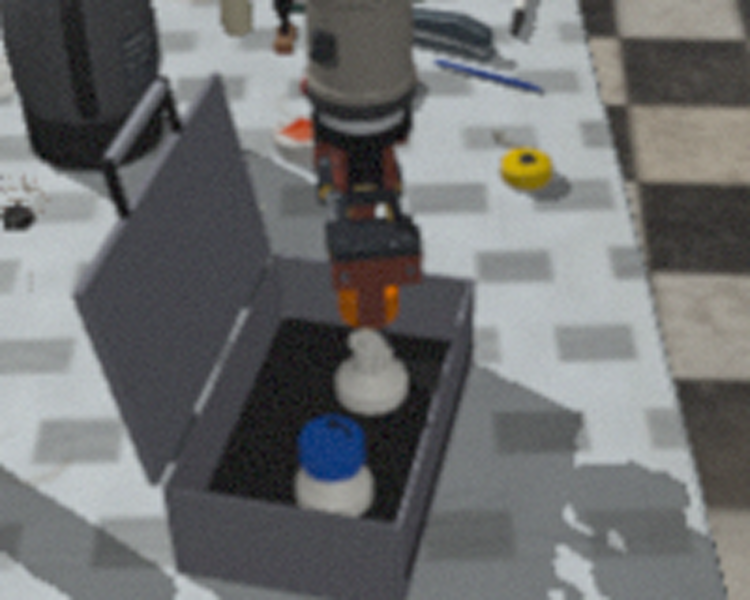

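The picture shows the cap held at (370,300), above the bare bottle neck at (370,345). The lid is open and the blue cap at (333,447) is untouched, so I'm handing in.

```bash
python3 -c "
from station import env
print(env.job_done())"
```

```text
the job is handed in; nothing more can be done
None
```

The lid rests open on its stop, the orange cap is off and held upright and still about 3 cm above its bottle's mouth, and the blue cap is still closed; I handed the job in at about 15 s of the 64 s allowed, and no verdict came back.

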